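# Prop the spring flap of the kit bin and take out the blue car body

### The job

Stand the red batten in the bin's front ledge so that it holds the clear spring flap wide open by itself, then reach in under the flap, take out the blue wooden car body and lay it flat, right way up, in the green tray. Leave the flap propped open, leave the yellow car body in the bin, and do not disturb the other things on the bench.

Things in the scene. Friction and masses are not known exactly. Their poses are not given: they have to be found in the camera images.
- bin: Fixed wooden kit bin, 180 deep (its x) by 360 wide (its y), walls 10 thick. Origin: under the centre of the box, on the bench; x points from the low front to the hinge at the back, z up. Inner floor at z 55; front wall x -90 to -80, top at z 110; side and back walls up to z 150. The ledge runs along its whole outside front; the flap is hinged on its back.
- ledge (a point): Middle of the bin's front ledge, on its floor: a channel 360 long along the bin's y, bin x -112 to -90, floor at z 105, with a steel stop on the robot's side (x -118 to -112, top z 117) that keeps a leaning batten's foot from sliding out. It takes the batten anywhere along it; 125 to the left or right, at the end away from the blue body, leaves most room to reach in.
- flap (a joint): Clear plastic flap, orange rim, 360 wide, 225 long, 5 thick, smooth flat underside. Hinge along the bin's y at bin x 90, z 150. 0 = closed (level), grows as the front edge rises, at most 1.5 rad. A spring always closes it with about 0.35 Nm (1.5 N at the edge, 3 N half-way). The batten, leaning forward at 35 to 45 degrees from the ledge, holds it near 1.0 to 1.1 rad; wide open is over 0.75.
- flap_edge (a point): Middle of the flap's free front edge, on its underside, 225 from the hinge. Closed, it is at bin x -135, z 150: it juts 45 beyond the front wall, 33 above the ledge's stop, so that the batten's tip can be put under it from the front.
- prop: Loose red-painted wooden batten with a bare band at its middle, 190 long (its x) by 36 wide (its y) by 20 thick (its z), square ends, both the same, about 75 g. Origin at its centre. At the start it lies flat on the bench.
- blue_car: Loose blue wooden toy-car body, 110 long (its x), 40 wide (its y), 50 high: a block 110 x 40 x 30 with a cab 56 x 40 in the middle on top. Origin at its centre, 25 above its underside; z up. At the start it stands in the left or right half of the bin, its length along the bin's x within 0.15 rad. About 130 g.
- yellow_car: The same car body in yellow, in the other half of the bin; it stays there.
- tray: Fixed green open tray, 200 (its x) by 150 (its y), walls 6 thick and 28 high, floor about 6 thick; origin under its centre, on the bench.
- hammer: Hammer, 300 long, lying on the bench; origin under its middle. A bystander.
- glue: White glue bottle, 60 across, 170 high, standing; origin under its centre. A bystander.
- paint_jar: Orange paint jar, 64 across, 80 high; origin under its centre. A bystander.
- brush: Paint brush, 200 long, lying; a bystander.
- driver: Screwdriver, 200 long, lying; a bystander.
- caddy: Purple wooden tool caddy, 120 by 230, 140 high, beside the bin; origin under its centre. A bystander.
Not all that is in view belongs to the job. Several things have the shape of the tray; the one meant has the colours described above. Leave any purple look-alike of the prop alone.

How it is judged (in metres and radians):
On the way, in this order (a step that is already met when the one before it is completed fails the run):
1. the batten, standing in the front ledge, alone holds the flap open by more than 0.75 rad, with the robot touching neither batten nor bin (value of joint flap above 0.75 rad and contact force between prop and bin above 0.5 N and contact force between each of the fingers, the arm and prop below 0.1 N and contact force between each of the fingers, the arm and bin below 0.1 N and x of prop in the frame of bin between -0.085 and 0.005 m and z of prop in the frame of bin above 0.14 m), for 0.3 s.
2. the blue car body is lifted clear of the bin while the flap stays propped (z of blue_car in the frame of bin above 0.14 m and value of joint flap above 0.75 rad and contact force between the fingers and blue_car above 0.5 N).
At the end, for the whole second after the job is handed in: The batten stands at rest between front ledge and flap (centre 85 mm before to 5 mm behind the bin's middle, over 140 mm high), flap over 0.75 rad open; the blue body lies flat (0.12 rad), right way up and still, on the tray's floor; the yellow body is inside the bin (value of joint flap above 0.75 rad and contact force between prop and bin above 0.5 N and linear speed of each of prop, blue_car below 0.02 m/s and x of blue_car in the frame of tray between -0.06 and 0.06 m and y of blue_car in the frame of tray between -0.056 and 0.056 m and height (world z) of blue_car below 0.04 m and angle between blue_car's own z axis and vertical below 0.12 rad and x of yellow_car in the frame of bin between -0.08 and 0.08 m and y of yellow_car in the frame of bin between -0.17 and 0.17 m and z of yellow_car in the frame of bin below 0.11 m and x of prop in the frame of bin between -0.085 and 0.005 m and z of prop in the frame of bin above 0.14 m); the robot touches nothing.
It fails at once if the yellow car body is lifted out of the bin (z of yellow_car in the frame of bin above 0.15 m).
It fails at once if a bystander (hammer, glue, paint jar, brush, screwdriver, caddy) is moved by more than 40 mm (distance of any of hammer, glue, paint_jar, brush, driver, caddy from where it was at the start of the episode above 0.04 m).
It also fails if it takes over 72 s, if anything falls off the work surface, if the arm or the gripper's body presses on something with over 40 N, if the wrist force passes 120 N, or if a joint passes its speed limit or range.

### The arm

A 6-joint arm with a two-finger parallel gripper is mounted at the origin on the work surface. World frame = base frame: x ahead of the robot, y to its left, z up, the work surface at z = 0. Lengths are in mm, angles in rad, forces in N, time in s.
With the tool pointing down it reaches from about 200 to 875 mm from the base axis. Payload 3.4 kg.
Tool frame: the origin (TCP) lies midway between the tips of the shut fingers; the grasp point (between the pads) lies 19 mm behind it (r.grip_depth is the y of the grasp point in the tool frame, in mm); y points along the fingers, z is the direction in which the jaws open and shut, and the axes are right-handed (so a half turn about y gives the same grasp; the last joint's range is limited). The gripper opens to 94 mm and grips with 3 to 60 N. Pads are 16 mm wide; open, the fingers measure 119 mm over their backs; the gripper's body (75 mm by 177 mm) begins 78 mm behind the grasp point.
Start: joints at [-0.121, 0.276, 1.505, -0, 1.361, -0.121], TCP at [575.035, -0.01, 205.493] pointing down, gripper open.
Joint ranges: [-2.89, 2.89], [-0.75, 2.08], [0.22, 2.7], [-1.18, 4.32], [0.11, 2.71], [-2.7, 2.7]. Speed limits (rad/s): [2.57, 2.57, 3.14, 3.14, 3.14, 3.14].

### API

Orientations are given as a rotation vector (axis times angle).
In Python, from workcell import r, capture, order gives the robot as it stands.
- The arm moves only by the tool carry_out, never from a script. Its argument "increments" is a list of rows, each a list of 6 numbers: the shift along the tool's x, y, z in cm, then the turn, a rotation vector about the tool's x, y, z in rad. In form: [[dx, dy, dz, ax, ay, az], ...]. A call has 1 to 8 rows; each row is the pose to reach, as a shift and turn from the pose commanded when the call began, along the tool's axes at that moment; what a row does not reach only later rows make up. A row lasts 1/12 s, in which the tool goes at most 41.7 mm and 7.16 degrees, less where a joint would pass 70% of its speed; a pose out of reach is approached as far as the arm can. A call with a gripper value outside its range is refused whole. "claw" is the closure, from 0 (fully open) to 1 (shut), set as the call begins (left out, the last holds). The fingers move at their own pace and stop on an object; "newtons" is the grip in N (left out, the last holds). Time passes only in rows, so rows that repeat a pose let the fingers close. It gives the time, the measured TCP pose, the force and the opening at its end, in the units of the state.
- r.sense(): the state, without advancing time (a new reading comes with each control period).
- capture(name): name is "scene" or "side" or "wrist"; returns a dict with "image" (420x560x3 uint8, red, green, blue), "fx", "fy", "cx", "cy" (pixels), "k1" (the pictures are not rectified: a ray, as slopes to the right and down, at radius r is drawn at 1 + k1 r^2 times it, then the intrinsics apply), "R" (3x3) and "t" (3): a world point X has camera coordinates R X + t. Camera axes: x right, y down, z forward; pixel columns grow to the right and rows downward; lengths in mm; the calibration is good to about 2 mm. A picture is of the moment at which its call begins. There is no depth.
- order.finish_job(): hands the job in, once; it reports no verdict.
The state is a dict: "time_s": time; "q": joint angles; "qd": joint speeds; "tau": joint torques, N m; "position": TCP position; "eef_rot": TCP orientation; "wrist_force": force on the tool from outside, world axes, zero at the start; "moment": the same for the moment, N m; "opening": opening from 0.0 (shut) to 1.0 (fully open).
Only numpy, scipy, OpenCV 4.12 (cv2) and the standard library are available. Lean on these libraries where they do the work, as an engineer would, in place of code of your own. Each camera call takes 0.05 s, during which the arm holds its last target. There are 200 camera calls.

## Working session

There is one attempt and no reset: what is moved stays moved. The work goes in short steps, Python scripts to look and compute and a tool call to move; the robot and the scene stay as the last step left them, time stands still between calls to the robot, and variables do not carry over. Pictures are saved under pics/ and viewed, about 8 in all and at most 12, crops included, and the job is handed in when it is done.

Besides the shell and the picture viewer there is one more tool, called after ">>>" in YAML: its name, and indented under it one key for each argument. carry_out: Moves the arm, as the interface text tells. Its arguments: {"type":"object","properties":{"increments":{"type":"array","items":{"type":"array","items":{"type":"number"}}},"claw":{"type":"number"},"newtons":{"type":"number"}},"required":["increments"]}

```bash
ls; mkdir -p pics; python3 - <<'E'
from workcell import r,capture,order
import cv2,numpy as np
print(r.sense(), r.grip_depth)
for n in("scene","side"):
    c=capture(n); cv2.imwrite(f"pics/{n}0.png",c["image"][:,:,::-1])
    print(n,{k:np.round(np.array(v),3).tolist() for k,v in c.items() if k!="image"})
E
```

```text
pics
{'time_s': 0.0, 'q': array([-1.21002546e-01,  2.76577960e-01,  1.50610004e+00, -3.06017979e-05,
        1.36071990e+00, -1.21019634e-01]), 'qd': array([ 0.00042639,  0.00020811, -0.0005814 ,  0.00114019,  0.00060282,
       -0.00138619]), 'tau': array([ 1.66144628e-04, -4.04588020e+01, -2.37234324e+01,  7.02253589e-02,
        3.46444664e-02, -1.77189750e-04]), 'position': array([5.74431615e+02, 5.04922535e-02, 2.04627664e+02]), 'eef_rot': array([-1.21039423,  1.21059345, -1.20819413]), 'wrist_force': array([ 0.01216516, -0.02512648, -0.35783654]), 'moment': array([0.00336954, 0.02850436, 0.0232087 ]), 'opening': 1.0006452357628235} -18.8
scene {'fx': 421.003, 'fy': 421.003, 'cx': 282.859, 'cy': 210.483, 'k1': -0.08, 'R': [[0.619, 0.786, -0.005], [0.62, -0.493, -0.611], [-0.482, 0.375, -0.792]], 't': [-337.66, -245.107, 1622.702]}
side {'fx': 407.706, 'fy': 407.706, 'cx': 283.938, 'cy': 211.164, 'k1': -0.098, 'R': [[0.723, -0.691, 0.01], [-0.347, -0.375, -0.86], [0.598, 0.618, -0.511]], 't': [-393.004, 272.342, 1168.2]}
```

View pics/scene0.png

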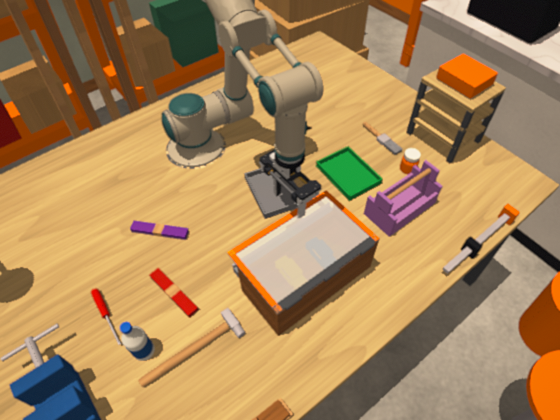

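View pics/side0.png

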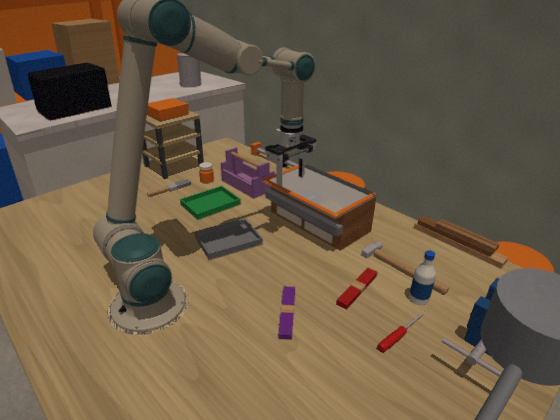

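The scene picture shows the red batten at (174,292) and its purple look-alike at (160,230). The green tray is at (349,172), with a grey look-alike at (270,190). The bin is at (305,260), with yellow near (288,270) and blue near (320,248), so the batten goes at the robot's right end (-y). The red screwdriver at (100,305) is also red.

```bash
cat > h.py <<'E'
from workcell import r,capture,order
import cv2,numpy as np
from scipy.spatial.transform import Rotation as Ro
def rays(c,uv):
    K=np.array([[c["fx"],0,c["cx"]],[0,c["fy"],c["cy"]],[0,0,1]]);uv=np.array(uv,float).reshape(-1,1,2)
    p=cv2.undistortPoints(uv,K,np.array([c["k1"],0,0,0.])).reshape(-1,2)
    R=np.array(c["R"]);d=np.c_[p,np.ones(len(p))]@R
    return -R.T@np.array(c["t"]),d/np.linalg.norm(d,axis=1)[:,None]
def plane(c,uv,z):
    o,d=rays(c,uv);return o+d*((z-o[2])/d[:,2])[:,None]
def tri(c1,a,c2,b):
    o1,d1=rays(c1,a);o2,d2=rays(c2,b);out=[]
    for u,v in zip(d1,d2):
        s=np.linalg.lstsq(np.c_[u,-v],o2-o1,rcond=None)[0];p,q=o1+s[0]*u,o2+s[1]*v
        out.append(np.r_[(p+q)/2,np.linalg.norm(p-q)])
    return np.array(out)
def proj(c,X):
    R=np.array(c["R"]);K=np.array([[c["fx"],0,c["cx"]],[0,c["fy"],c["cy"]],[0,0,1]])
    return cv2.projectPoints(np.array(X,float).reshape(-1,1,3),cv2.Rodrigues(R)[0],np.array(c["t"],float),K,np.array([c["k1"],0,0,0.]))[0].reshape(-1,2)
def mask(c,lo,hi):
    return cv2.inRange(cv2.cvtColor(c["image"],cv2.COLOR_RGB2HSV),lo,hi)
def blobs(m,amin=60):
    m=cv2.morphologyEx(m,cv2.MORPH_CLOSE,np.ones((3,3)))
    return [x for x in cv2.findContours(m,0,1)[0] if cv2.contourArea(x)>amin]
def save(c,n,box=None,s=1):
    im=c["image"][:,:,::-1]
    if box: im=im[box[1]:box[3],box[0]:box[2]]
    cv2.imwrite("pics/"+n,cv2.resize(im,None,fx=s,fy=s,interpolation=cv2.INTER_CUBIC))
E
python3 - <<'E'
from h import *
np.set_printoptions(precision=1,suppress=True)
C={n:capture(n) for n in("scene","side")}
for n,c in C.items():
    print(n)
    redm=mask(c,(0,170,90),(6,255,255))|mask(c,(174,170,90),(180,255,255))
    for nm,m,z in(("red",redm,20),("green",mask(c,(50,120,50),(75,255,255)),28),("orange",mask(c,(7,200,180),(16,255,255)),152)):
        for b in blobs(m):
            p=plane(c,b.reshape(-1,2),z)[:,:2].astype(np.float32)
            rc=cv2.minAreaRect(p)
            print(nm,cv2.boundingRect(b),cv2.contourArea(b),"rect",np.round(rc[0],1),np.round(rc[1],1),round(rc[2],1), "px quad",cv2.approxPolyDP(cv2.convexHull(b),4,True).reshape(-1,2).tolist() if nm!='red' else '')
a=C["scene"]["image"][225:330,130:400,::-1];b=C["side"]["image"][120:310,240:400,::-1]
cv2.imwrite("pics/crop1.png",np.hstack([cv2.resize(a,(540,420),interpolation=2)[:, :],cv2.resize(b,(354,420),interpolation=2)])[:,:,:][:, :].astype(np.uint8)[:, :])
im=cv2.imread("pics/crop1.png");cv2.imwrite("pics/crop1.png",cv2.resize(im,(800,376)))
E
```

```text
scene
red (172, 291, 26, 26) 290.5 rect [ 552.4 -366.5] [82.8 34.4] 9.1 px quad 
red (91, 289, 19, 29) 205.5 rect [ 398.  -564.1] [ 23.3 104.9] 85.8 px quad 
red (150, 269, 23, 21) 230.0 rect [ 440.3 -383.3] [74.8 33.6] 8.6 px quad 
red (0, 105, 21, 43) 423.0 rect [-619.4 -546.6] [ 80.8 294. ] 75.9 px quad 
green (317, 147, 65, 53) 1812.0 rect [476.8 352.5] [159.9 208.5] 84.7 px quad [[347, 147], [381, 178], [350, 199], [317, 166], [317, 161]]
orange (530, 350, 30, 70) 1664.0 rect [1316.6  167.5] [ 68.9 178.5] 31.8 px quad [[559, 350], [559, 419], [542, 419], [531, 396], [530, 376], [544, 354]]
orange (551, 272, 9, 39) 208.5 rect [1202.2  403.5] [ 21.6 119.3] 30.3 px quad [[558, 272], [559, 310], [551, 293]]
orange (228, 214, 65, 92) 638.0 rect [ 616.2 -145.9] [155.  292.3] 42.8 px quad [[290, 214], [276, 304], [270, 305], [228, 253]]
orange (342, 207, 37, 34) 161.0 rect [719.6 145.3] [ 14.7 142.9] 89.8 px quad [[344, 207], [378, 239]]
orange (504, 204, 15, 12) 71.0 rect [971.1 542.6] [41.6 24.2] 0.9 px quad [[504, 207], [508, 204], [518, 213]]
orange (4, 102, 16, 16) 123.0 rect [-48
[... 341 characters left out ...]
 0, 29, 14) 175.0 rect [ -85.4 1234.7] [142.9 134.8] 54.1 px quad [[410, 12], [384, 0], [412, 0]]
side
red (378, 326, 29, 25) 259.5 rect [ 396.  -564.9] [ 26.5 104.5] 86.6 px quad 
red (337, 286, 24, 19) 204.5 rect [ 442.5 -384.3] [81.6 41. ] 7.6 px quad 
red (356, 268, 21, 17) 164.5 rect [ 551.5 -367.3] [75.  40.6] 7.5 px quad 
green (180, 186, 60, 33) 1077.5 rect [460.7 345.7] [182.5 214.1] 85.1 px quad [[239, 199], [238, 204], [200, 218], [180, 199], [220, 186]]
orange (331, 172, 33, 15) 154.5 rect [841.  -52.7] [159.   50.9] 89.2 px quad [[331, 172], [353, 175], [363, 186]]
orange (149, 100, 36, 9) 128.0 rect [ 833.5 1334.7] [160.3 172.1] 88.9 px quad [[149, 103], [184, 103], [164, 108]]
```

View pics/crop1.png

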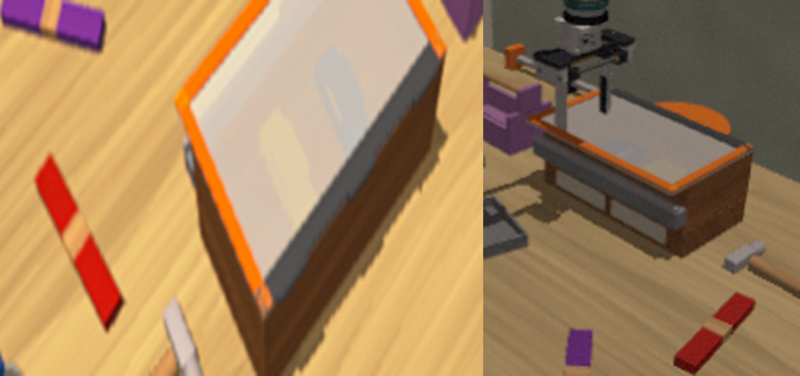

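Batten confirmed: red with the bare band, scene (174,292), and the two views agree to about 2 mm. The other red thing is the screwdriver, and the purple one is the look-alike. Next I triangulate the flap corners and locate the cars.

```bash
python3 - <<'E'
from h import *
np.set_printoptions(precision=1,suppress=True)
C={n:capture(n) for n in("scene","side")}
s,d=C["scene"],C["side"]
# front-right, back-right flap corners in both views
print(tri(s,[(230,253),(275,307)],d,[(335.3,215),(373.7,196)]))
print("side",plane(d,[(264.1,180),(335.3,215),(373.7,196)],155))
print("scene",plane(s,[(230,253),(275,307),(378,239)],155))
for n,c in C.items():
    hsv=cv2.cvtColor(c["image"],cv2.COLOR_RGB2HSV)
    o=mask(c,(5,150,120),(18,255,255))
    x0,y0,x1,y1=(225,190,382,310) if n=="scene" else (262,160,380,220)
    mm=np.zeros_like(o);mm[y0:y1,x0:x1]=o[y0:y1,x0:x1]
    ls=cv2.HoughLinesP(mm,1,np.pi/360,25,minLineLength=25,maxLineGap=6)
    for l in (ls.reshape(-1,4)[:8]): print(n,l,plane(c,l.reshape(2,2),152)[:,:2].ravel())
w=capture("wrist");save(w,"wrist0.png");print({k:np.round(np.array(v),2).tolist() for k,v in w.items() if k!="image"})
E
```

```text
[[ 574.8 -204.4  159.3    1.8]
 [ 776.8 -207.3  157.2    4.3]]
side [[ 579.1  146.7  155. ]
 [ 580.7 -198.9  155. ]
 [ 779.7 -207.8  155. ]]
scene [[ 572.9 -204.1  155. ]
 [ 775.  -204.6  155. ]
 [ 792.2  145.7  155. ]]
scene [228 253 297 210] [ 567.7 -207.7  570.2   34.8]
scene [227 252 297 209] [ 563.3 -208.   567.3   37.1]
scene [229 255 297 212] [ 574.8 -209.1  575.9   30.1]
scene [325 191 377 243] [566.7 148.3 798.7 135.7]
scene [228 250 280 309] [ 559.6 -202.3  785.9 -197.3]
scene [227 253 273 309] [ 566.  -209.8  775.  -211.1]
scene [227 251 275 309] [ 560.6 -206.2  778.1 -207.1]
scene [230 249 281 308] [ 560.4 -196.1  785.3 -193.7]
side [334 216 370 194] [ 576.7 -197.1  787.1 -186.9]
side [332 172 364 186] [ 826.5   24.4  822.  -134.5]
side [289 193 338 215] [ 579.6   13.7  591.1 -201.9]
side [295 196 336 216] [ 579.5  -16.5  581.5 -201.5]
side [333 215 372 196] [ 579.1 -190.8  780.1 -200.6]
side [335 176 362 180] [807.4  -7.  857.1 -99.1]
side [328 173 359 177] [807.8  29.  869.6 -75.3]
side [290 192 338 214] [ 587.5   16.7  596.  -197.8]
{'fx': 342.41, 'fy': 342.41, 'cx': 283.22, 'cy': 207.69, 'k1': -0.07, 'R': [[1.0, 0.0, -0.0], [0.0, -0.96, 0.29], [-0.0, -0.29, -0.96]], 't': [-574.77, -31.43, 392.13]}
```

View pics/wrist0.png

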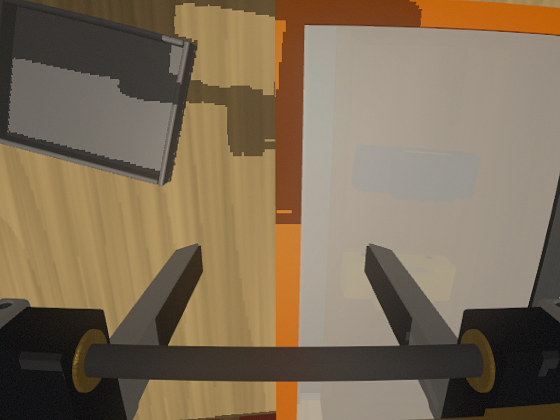

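```bash
python3 - <<'E'
from h import *
np.set_printoptions(precision=1,suppress=True)
print([a for a in dir(r) if a[0]!='_'])
s,d,w=capture("scene"),capture("side"),capture("wrist")
print("toolR",Ro.from_rotvec(r.sense()["eef_rot"]).as_matrix())
o=mask(w,(5,150,40),(20,255,255))
for v in (5,60,120,180,215,240,300,380,415):
    u=np.where(o[v,260:300])[0]+260
    print(v,u[:1],plane(w,[(u[0],v)],152)[0] if len(u) else '')
g=w["image"].astype(int)
print("left rim inner",plane(w,[(310,26),(420,29),(550,36)],155))
print("blue",plane(w,[(355,146),(480,153),(476,197),(358,190)],105)); 
print("yellow",plane(w,[(345,254),(455,260),(455,300),(343,298)],105))
print("glue base",plane(s,[(137,352)],0),plane(d,[(421,302)],0),"cap",tri(s,[(126,327)],d,[(430,255)]))
print("caddy base scene",plane(s,[(366,210),(396,230),(440,202)],0))
print("hammer",plane(s,[(142,383),(225,318),(235,335)],10))
print("brush",plane(s,[(365,126),(400,152)],5))
print("tray",plane(s,[(347,147),(381,178),(350,199),(317,163)],28))
E
```

```text
['PlanningError', 'grip_depth', 'sense']
toolR [[ 0.  0.  1.]
 [-1. -0.  0.]
 [ 0. -1.  0.]]
5 [275] [569.8 143.7 152. ]
60 [275] [569.7 111.5 152. ]
120 [275] [569.5  74.1 152. ]
180 [275] [569.3  33.5 152. ]
215 [275] [569.1   8.1 152. ]
240 [275] [569.  -11.1 152. ]
300 [275] [568.7 -61.4 152. ]
380 [] 
415 [260] [ 554.3 -181.1  152. ]
left rim inner [[591.4 131.  155. ]
 [660.  130.6 155. ]
 [747.6 130.6 155. ]]
blue [[633.3  51.7 105. ]
 [739.1  47.1 105. ]
 [741.7   9.1 105. ]
 [638.   14.9 105. ]]
yellow [[630.2 -43.8 105. ]
 [731.9 -50.5 105. ]
 [738.8 -92.5 105. ]
 [630.9 -88.7 105. ]]
glue base [[ 589.5 -544.7    0. ]] [[ 591.2 -538.4    0. ]] cap [[ 597.5 -526.8  164.5    1.8]]
caddy base scene [[627.8 296.2   0. ]
 [748.9 314.7   0. ]
 [764.5 524.9   0. ]]
hammer [[ 677.3 -572.    10. ]
 [ 659.5 -298.3   10. ]
 [ 718.4 -304.4   10. ]]
brush [[324.4 595.6   5. ]
 [512.8 595.1   5. ]]
tray [[383.3 435.4  28. ]
 [572.1 421.4  28. ]
 [573.2 268.4  28. ]
 [376.1 291.8  28. ]]
```

>>> carry_out:
  increments:
    - [37.8,0,-9.7,0,-1.72,0]
    - [37.8,0,-9.7,0,-1.72,0]
    - [37.8,0,-9.7,0,-1.72,0]
    - [37.8,0,-9.7,0,-1.72,0]
    - [37.8,0,-9.7,0,-1.72,0]
    - [37.8,0,-9.7,0,-1.72,0]
    - [37.8,0,-9.7,0,-1.72,0]
    - [37.8,0,-9.7,0,-1.72,0]
  claw: 0.2
  newtons: 50

```text
time_s: 1.17
position: [497.9, -301.0, 205.7]
eef_rot: [-1.512, 0.499, -0.5]
wrist_force: [0.4, 0.6, 0.7]
opening: 0.799
```

```bash
cat >> h.py <<'E'
def inc(pos,yaw=0,tilt=0,cur=None):
    """tool x = heading yaw, tilted tip-up by tilt; returns the increment row from the present pose"""
    s=r.sense();R0=Ro.from_rotvec(s["eef_rot"]);p0=s["position"]
    B=Ro.from_matrix(np.array([[1,0,0],[0,0,1],[0,-1,0.]]))
    T=Ro.from_euler("z",yaw)*Ro.from_euler("y",-tilt)*B
    return np.round(np.r_[R0.inv().apply(np.array(pos)-p0)/10,(R0.inv()*T).as_rotvec()],3).tolist()
E
python3 - <<'E'
from h import *
s=r.sense();print(s["time_s"],s["position"],s["q"],Ro.from_rotvec(s["eef_rot"]).as_matrix().round(2).tolist())
print(inc((477,-378,130),np.radians(8.5)))
E
```

```text
1.1667 [ 497.89476804 -300.9712882   205.70062856] [-6.63447832e-01  2.85710642e-01  1.49028568e+00  2.47744597e-04
  1.36509675e+00 -1.59615444e+00] [[0.8, 0.0, 0.6], [-0.6, -0.0, 0.8], [0.0, -1.0, 0.0]]
[2.907, 7.57, -7.433, -0.0, -0.786, 0.001]
```

>>> carry_out:
  increments:
    - [2.9,7.6,-7.4,0,-0.786,0]
    - [2.9,7.6,-7.4,0,-0.786,0]
    - [2.9,7.6,-7.4,0,-0.786,0]
    - [2.9,7.6,-7.4,0,-0.786,0]
    - [2.9,7.6,-7.4,0,-0.786,0]
    - [2.9,7.6,-7.4,0,-0.786,0]
    - [2.9,7.6,-7.4,0,-0.786,0]
    - [2.9,7.6,-7.4,0,-0.786,0]

```text
time_s: 1.83
position: [477.3, -376.1, 129.4]
eef_rot: [-1.568, -0.112, 0.112]
wrist_force: [-0.0, 0.3, -0.6]
opening: 0.8
```

```bash
python3 - <<'E'
from h import *
np.set_printoptions(precision=1,suppress=True)
s=r.sense();print(s["time_s"],s["position"],s["q"])
w=capture("wrist");save(w,"w1.png")
m=mask(w,(0,150,70),(6,255,255))|mask(w,(174,150,70),(180,255,255))
for b in blobs(m,200):
    for z in(20,): print(cv2.boundingRect(b),cv2.minAreaRect(plane(w,b.reshape(-1,2),z)[:,:2].astype(np.float32)))
print(inc((477,-378,6),np.radians(8.5)))
E
```

```text
1.8333 [ 477.3 -376.1  129.4] [-0.8  0.4  1.6  0.   1.2 -2.5]
(263, 242, 39, 75) ((550.7723388671875, -367.60101318359375), (78.34184265136719, 35.36770248413086), 8.303194046020508)
(260, 117, 43, 93) ((442.1020202636719, -383.7749328613281), (78.7536849975586, 35.370025634765625), 8.212811470031738)
(57, 18, 37, 126) ((398.4420471191406, -562.2113037109375), (29.08136749267578, 99.96328735351562), 86.73755645751953)
[-0.064, 12.348, -0.191, 0.0, -0.008, 0.0]
```

View pics/w1.png

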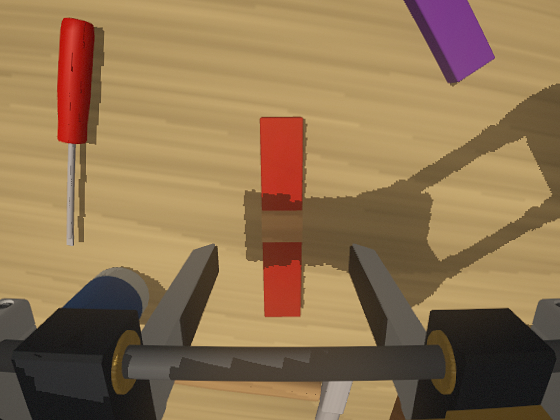

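The wrist view shows the batten between the jaws: red ends at rows 117–315, bare band at (282,226). It measures centre (496,-376), yaw 8.3°, width 35 at z 20. The glue is well outside the jaws. Going down to grip about 20 mm to the foot side of the centre.

>>> carry_out:
  increments:
    - [0,4,-0.2,0,0,0]
    - [0,8,-0.2,0,0,0]
    - [0,11,-0.2,0,0,0]
    - [0,12.5,-0.2,0,0,0]
    - [0,12.5,-0.2,0,0,0]
    - [0,12.5,-0.2,0,0,0]

```text
time_s: 2.38
position: [477.5, -377.6, 3.7]
eef_rot: [-1.567, -0.11, 0.111]
wrist_force: [-0.5, 0.2, 0.1]
opening: 0.801
```

>>> carry_out:
  increments:
    - [0,0,0,0,0,0]
    - [0,0,0,0,0,0]
    - [0,0,0,0,0,0]
    - [0,0,0,0,0,0]
    - [0,0,0,0,0,0]
    - [0,-1,0,0,0,0]
    - [0,-4,0,0,0,0]
    - [0,-8,0,0,0,0]
  claw: 1
  newtons: 55

```text
time_s: 3.05
position: [475.7, -376.1, 83.0]
eef_rot: [-1.563, -0.108, 0.115]
wrist_force: [0.5, -0.8, -0.3]
opening: 0.268
```

```bash
python3 - <<'E'
from h import *
s=r.sense();print(s["time_s"],s["position"],s["q"].round(2),s["opening"]*94,s["wrist_force"])
a=np.radians(40)
# batten foot-corner A (bin x,z) -> tcp world. tool x=batten axis; centre 20 ahead of tcp in x_t; bottom face is 4 beyond?: tcp 4 above bottom face
def tcp(Ax,Az,L=75,h=4):
    return (706+Ax+L*np.cos(a)-h*np.sin(a), -153, Az+L*np.sin(a)+h*np.cos(a))
for A in((-272,18),(-225,118),(-175,141),(-98,137),(-98,108)): print(A,np.round(tcp(*A),1), "tip",A[0]+190*np.cos(a),A[1]+190*np.sin(a))
print(inc(tcp(-290,18),0,a))
E
```

```text
3.05 [ 475.74374685 -376.07278126   83.04515044] [-0.78  0.41  1.61  0.    1.12 -2.5 ] 25.234373843010488 [ 0.52948585 -0.81464668 -0.28224097]
(-272, 18) [ 488.9 -153.    69.3] tip -126.45155580739419 140.12964584044246
(-225, 118) [ 535.9 -153.   169.3] tip -79.45155580739419 240.12964584044246
(-175, 141) [ 585.9 -153.   192.3] tip -29.451555807394186 263.12964584044244
(-98, 137) [ 662.9 -153.   188.3] tip 47.548444192605814 259.12964584044244
(-98, 108) [ 662.9 -153.   159.3] tip 47.548444192605814 230.12964584044246
[2.677, 1.491, 22.144, -0.055, 0.134, -0.702]
```

```bash
python3 - <<'E'
from h import *
w=capture("wrist");save(w,"w2.png");print(r.sense()["opening"])
E
```

```text
0.22710513279501085
```

View pics/w2.png

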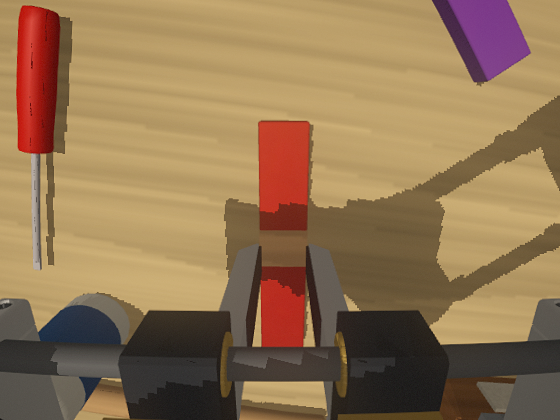

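The fingers were still closing when I lifted, so the batten is still on the bench (red at (284,120)–(284,345), not held). I will reopen, go down again and wait longer.

>>> carry_out:
  increments:
    - [0,0,0,0,0,0]
    - [0,0,0,0,0,0]
    - [0,0,0,0,0,0]
    - [0,0,0,0,0,0]
    - [0,0,0,0,0,0]
    - [0,0,0,0,0,0]
    - [0,0,0,0,0,0]
    - [0,0,0,0,0,0]
  claw: 0.25

```text
time_s: 3.77
position: [477.5, -377.8, 84.0]
eef_rot: [-1.567, -0.111, 0.112]
wrist_force: [0.1, 0.5, -1.0]
opening: 0.738
```

```bash
python3 - <<'E'
from h import *
np.set_printoptions(precision=1,suppress=True)
w=capture("wrist");print(r.sense()["opening"])
m=mask(w,(0,150,70),(6,255,255))|mask(w,(174,150,70),(180,255,255))
for b in blobs(m,200):
    for z in(20,): print(cv2.boundingRect(b),cv2.minAreaRect(plane(w,b.reshape(-1,2),z)[:,:2].astype(np.float32)))
print(inc((476.7,-378.6,4.5),np.radians(8.3)))
E
```

```text
0.7481843091061972
(263, 264, 45, 83) ((549.9080200195312, -366.68194580078125), (77.83456420898438, 35.23468780517578), 7.747610092163086)
(262, 119, 51, 109) ((441.7733459472656, -381.5474853515625), (79.27196502685547, 35.45684814453125), 7.996100425720215)
(20, 3, 44, 148) ((398.6339111328125, -561.5048217773438), (30.319671630859375, 100.38016510009766), 86.80595397949219)
[-0.094, 7.961, -0.068, -0.001, -0.003, -0.0]
```

>>> carry_out:
  increments:
    - [0,4,0.1,0,0,0]
    - [0,7,0.1,0,0,0]
    - [0,8,0.1,0,0,0]
    - [0,8,0.1,0,0,0]
    - [0,8,0.1,0,0,0]

```text
time_s: 4.23
position: [477.7, -377.1, 4.5]
eef_rot: [-1.568, -0.111, 0.112]
wrist_force: [0.5, 0.8, 0.5]
opening: 0.749
```

>>> carry_out:
  increments:
    - [0,0,0,0,0,0]
    - [0,0,0,0,0,0]
    - [0,0,0,0,0,0]
    - [0,0,0,0,0,0]
    - [0,0,0,0,0,0]
    - [0,0,0,0,0,0]
    - [0,0,0,0,0,0]
    - [0,0,0,0,0,0]
  claw: 1

```text
time_s: 4.9
position: [477.6, -376.8, 4.9]
eef_rot: [-1.568, -0.112, 0.111]
wrist_force: [-0.5, 0.3, 3.8]
opening: 0.377
```

>>> carry_out:
  increments:
    - [0,-2,0,0,0,0]
    - [0,-5,0,0,0,0]
    - [0,-8,0,0,0,0]
    - [0,-8,0,0,0,0]

```text
time_s: 5.23
position: [480.5, -379.9, 90.1]
eef_rot: [-1.576, -0.117, 0.106]
wrist_force: [1.7, -0.7, -0.1]
opening: 0.379
```

```bash
cat >> h.py <<'E'
a40=np.radians(40)
def tcp(Ax,Az,L=75,h=4,a=a40,y=-153):
    return (706+Ax+L*np.cos(a)-h*np.sin(a), y, Az+L*np.sin(a)+h*np.cos(a))
E
python3 - <<'E'
from h import *
s=r.sense();print(s["time_s"],s["position"],s["opening"]*94,s["wrist_force"])
print(inc(tcp(-300,30),0,a40))
E
```

```text
5.2333 [ 480.47377144 -379.91411989   90.05806988] 35.62270001887868 [ 1.70410213 -0.70775043 -0.06530641]
[1.269, 0.686, 22.747, -0.042, 0.139, -0.69]
```

>>> carry_out:
  increments:
    - [1.3,0.7,22.7,-0.042,0.139,-0.69]
    - [1.3,0.7,22.7,-0.042,0.139,-0.69]
    - [1.3,0.7,22.7,-0.042,0.139,-0.69]
    - [1.3,0.7,22.7,-0.042,0.139,-0.69]
    - [1.3,0.7,22.7,-0.042,0.139,-0.69]
    - [1.3,0.7,22.7,-0.042,0.139,-0.69]
    - [1.3,0.7,22.7,-0.042,0.139,-0.69]
    - [1.3,0.7,22.7,-0.042,0.139,-0.69]

```text
time_s: 5.9
position: [481.8, -104.0, 132.5]
eef_rot: [-1.551, -0.448, -0.509]
wrist_force: [-1.0, -0.0, -0.9]
opening: 0.376
```

```bash
python3 - <<'E'
from h import *
np.set_printoptions(precision=1,suppress=True)
s=r.sense();print(s["time_s"],s["position"],s["q"].round(2))
T=Ro.from_rotvec(s["eef_rot"]).as_matrix();print(T.round(2))
d,c=capture("side"),capture("scene")
# measure tip: red blobs in both views; predicted batten corners to compare
L=75;p=s["position"]
pts=[p+T@np.array([x,y,z]) for x in(115,-75) for y in(4,-16) for z in(-18,18)]
for cc,n in((d,"side"),(c,"scene")):
    im=cc["image"][:,:,::-1].copy()
    q=proj(cc,pts)
    for k in q: cv2.circle(im,tuple(np.round(k).astype(int).tolist()),1,(0,255,0),-1)
    cc["im"]=im
a=d["im"][120:320,200:400];b=c["im"][170:340,130:330]
cv2.imwrite("pics/c2.png",np.hstack([cv2.resize(a,(400,400)),cv2.resize(b,(400,400))]))
for A in((-272,18),(-225,118),(-175,141),(-98,137),(-98,108)): print(A,inc(tcp(*A),0,a40))
E
```

```text
5.9 [ 481.8 -104.   132.5] [-0.6 -0.   2.3  0.7  0.4 -2.7]
[[ 0.8  0.6  0.1]
 [-0.  -0.   1. ]
 [ 0.6 -0.8 -0. ]]
(-272, 18) [-3.322, 5.809, -4.435, 0.047, -0.023, -0.086]
(-225, 118) [6.272, 0.328, -4.445, 0.047, -0.023, -0.086]
(-175, 141) [11.683, 1.316, -4.263, 0.047, -0.023, -0.086]
(-98, 137) [17.75, 6.06, -3.892, 0.047, -0.023, -0.086]
(-98, 108) [16.082, 8.432, -3.825, 0.047, -0.023, -0.086]
```

View pics/c2.png

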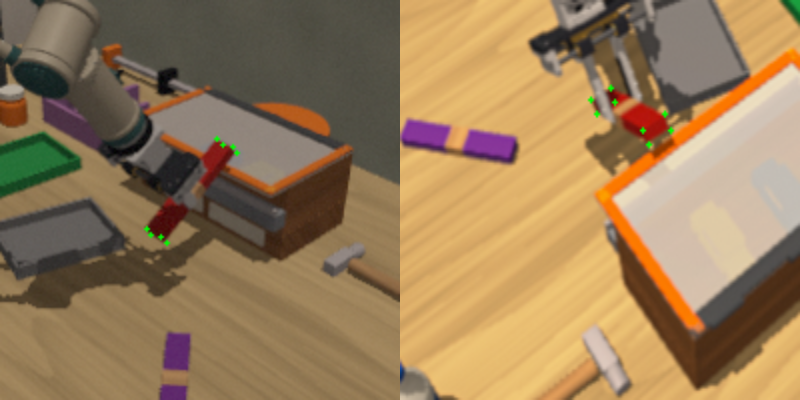

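The side view shows the predicted batten corners lying on the real ones (tip (228,145), foot (157,237) in the crop), so the grip is as assumed. The arm stalled because tilting off the arm's plane ran q6 to its limit. I will back off to a small tilt, then tilt while moving forward.

```bash
cat >> h.py <<'E'
def P(A,deg,y=-153): return inc(tcp(A[0],A[1],76.5,4.7,np.radians(deg),y),0,np.radians(deg))
E
python3 - <<'E'
from h import *
print(inc((425,-130,150),0,np.radians(25)))
print(inc((410,-153,125),0,np.radians(10)))
E
```

```text
[-3.961, -4.563, -2.624, 0.044, -0.029, 0.176]
[-6.567, -3.274, -4.934, 0.04, -0.035, 0.438]
```

>>> carry_out:
  increments:
    - [-4.0,-4.0,-2.6,0.044,-0.029,0.176]
    - [-4.0,-4.5,-2.6,0.044,-0.029,0.176]
    - [-6.6,-3.3,-4.9,0.04,-0.035,0.438]
    - [-6.6,-3.3,-4.9,0.04,-0.035,0.438]
    - [-6.6,-3.3,-4.9,0.04,-0.035,0.438]
    - [-6.6,-3.3,-4.9,0.04,-0.035,0.438]
    - [-6.6,-3.3,-4.9,0.04,-0.035,0.438]
    - [-6.6,-3.3,-4.9,0.04,-0.035,0.438]

```text
time_s: 6.67
position: [407.7, -151.7, 122.9]
eef_rot: [-1.563, -0.134, -0.135]
wrist_force: [0.2, 0.5, -0.9]
opening: 0.376
```

```bash
python3 - <<'E'
from h import *
s=r.sense();print(s["time_s"],s["position"],s["q"].round(2));print(Ro.from_rotvec(s["eef_rot"]).as_matrix().round(3).tolist())
print(P((-345,90),10),P((-300,90),10))
E
```

```text
6.6667 [ 407.69817365 -151.70903988  122.86960672] [-0.61  0.05  2.03  0.13  0.93 -2.25]
[[0.985, 0.171, 0.001], [-0.001, 0.004, 1.0], [0.171, -0.985, 0.004]]
[2.487, 1.948, -0.133, -0.004, -0.001, -0.003] [6.921, 2.715, -0.131, -0.004, -0.001, -0.003]
```

>>> carry_out:
  increments:
    - [1.5,1.9,-0.1,0,0,0]
    - [2.5,1.95,-0.1,0,0,0]
    - [4.5,2.3,-0.1,0,0,0]
    - [6.9,2.7,-0.1,0,0,0]
    - [6.9,2.7,-0.1,0,0,0]
    - [6.9,2.7,-0.1,0,0,0]

```text
time_s: 7.17
position: [481.8, -153.5, 109.3]
eef_rot: [-1.564, -0.135, -0.135]
wrist_force: [-0.4, -0.1, -0.7]
opening: 0.374
```

```bash
python3 - <<'E'
from h import *
s=r.sense();print(s["time_s"],s["position"],s["q"].round(2),s["wrist_force"])
d,c=capture("side"),capture("scene")
a=d["image"][150:250,270:370,::-1];b=c["image"][210:310,190:290,::-1]
cv2.imwrite("pics/c3.png",np.hstack([cv2.resize(a,(400,400),interpolation=2),cv2.resize(b,(400,400),interpolation=2)]))
for A,g in(((-278.6,125),20),((-224.5,145),30),((-145.5,140),40)): print(P(A,g))
E
```

```text
7.1667 [ 481.78177125 -153.49416108  109.2510436 ] [-0.51  0.17  1.93  0.11  0.9  -2.15] [-0.42214414 -0.1017043  -0.73995595]
[2.516, -4.3, 0.028, -0.002, -0.001, -0.178]
[7.758, -6.617, 0.04, -0.002, -0.001, -0.353]
[14.816, -5.953, 0.045, -0.002, -0.002, -0.527]
```

View pics/c3.png

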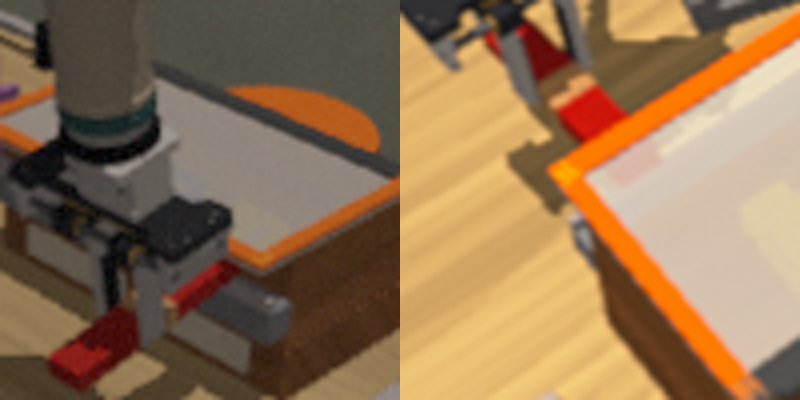

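The tip is under the flap's front rim: its pink shape shows through the clear sheet at (635,165) in the crop. Now lift and tilt.

>>> carry_out:
  increments:
    - [0.8,-1.5,0,0,0,-0.06]
    - [1.7,-3.0,0,0,0,-0.12]
    - [2.5,-4.3,0,0,0,-0.178]
    - [4.2,-5.1,0,0,0,-0.23]
    - [6.0,-5.9,0,0,0,-0.29]
    - [7.7,-6.6,0,0,0,-0.353]
    - [7.7,-6.6,0,0,0,-0.353]

```text
time_s: 7.85
position: [544.3, -153.3, 187.3]
eef_rot: [-1.529, -0.41, -0.413]
wrist_force: [-2.3, -0.6, -1.7]
opening: 0.375
```

```bash
python3 - <<'E'
from h import *
s=r.sense();print(s["time_s"],s["position"],s["q"].round(2),s["wrist_force"],s["opening"])
for A,g in(((-180,143),35),((-145.5,140),40),((-98,137),40)): print(P(A,g))
E
```

```text
7.85 [ 544.28817565 -153.3339242   187.27899323] [-0.6   0.04  1.99  0.45  0.72 -2.45] [-2.29086588 -0.55351602 -1.65505723] 0.37458761132931256
[3.779, 1.792, 0.041, -0.001, -0.003, -0.086]
[6.487, 3.125, 0.047, -0.001, -0.003, -0.173]
[10.446, 5.767, 0.054, -0.001, -0.003, -0.173]
```

>>> carry_out:
  increments:
    - [1.3,0.6,0,0,0,-0.03]
    - [2.5,1.2,0,0,0,-0.06]
    - [3.8,1.8,0,0,0,-0.086]
    - [5.1,2.4,0,0,0,-0.13]
    - [6.5,3.1,0,0,0,-0.173]
    - [6.5,3.1,0,0,0,-0.173]

```text
time_s: 8.35
position: [616.5, -153.0, 191.0]
eef_rot: [-1.497, -0.539, -0.547]
wrist_force: [-1.5, -1.6, -1.8]
opening: 0.378
```

```bash
python3 - <<'E'
from h import *
s=r.sense();print(s["time_s"],s["position"],s["q"].round(2),s["wrist_force"],s["opening"])
for A,g in(((-98,137),40),((-98,108),40)): print(P(A,g))
E
```

```text
8.35 [ 616.50981107 -152.97120271  190.97509992] [-0.57  0.1   2.02  0.75  0.54 -2.7 ] [-1.5372153  -1.59002787 -1.83461583] 0.37821190653265224
[3.542, 3.103, 0.011, -0.003, -0.006, -0.004]
[1.687, 5.332, -0.006, -0.003, -0.006, -0.004]
```

>>> carry_out:
  increments:
    - [1.2,1.0,0,0,0,0]
    - [2.4,2.0,0,0,0,0]
    - [3.5,3.1,0,0,0,0]
    - [3.5,3.1,0,0,0,0]

```text
time_s: 8.68
position: [665.3, -153.8, 191.7]
eef_rot: [-1.501, -0.546, -0.543]
wrist_force: [-1.7, -0.7, -1.4]
opening: 0.375
```

```bash
python3 - <<'E'
from h import *
s=r.sense();print(s["time_s"],s["position"],s["q"].round(3),s["wrist_force"],s["opening"])
print(Ro.from_rotvec(s["eef_rot"]).as_matrix().round(3).tolist())
for A,g in(((-98,137),40),((-98,108),40)): print(P(A,g))
d,c=capture("side"),capture("scene")
a=d["image"][100:250,230:380,::-1];b=c["image"][170:320,190:340,::-1]
cv2.imwrite("pics/c4.png",np.hstack([cv2.resize(a,(400,400),interpolation=2),cv2.resize(b,(400,400),interpolation=2)]))
E
```

```text
8.6833 [ 665.31380307 -153.84883819  191.66759356] [-0.513  0.169  1.936  0.698  0.514 -2.611] [-1.70285988 -0.71038217 -1.40868996] 0.37522829203570257
[[0.768, 0.641, -0.002], [0.001, 0.001, 1.0], [0.641, -0.768, 0.0]]
[-0.254, 0.034, 0.085, -0.001, 0.001, -0.002]
[-2.113, 2.26, 0.084, -0.001, 0.001, -0.002]
```

View pics/c4.png

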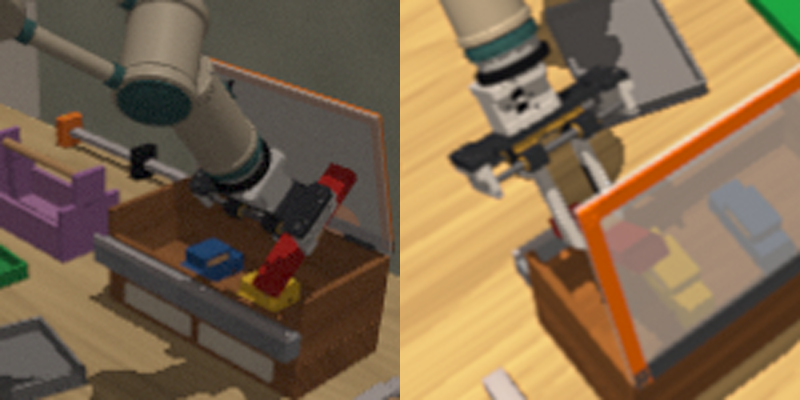

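The flap is open, with the batten's tip under it and the foot above the ledge (side crop (265,285)). The blue car stands at side crop (213,258), with yellow behind the batten. I check the ledge's actual x before lowering.

```bash
python3 - <<'E'
from h import *
np.set_printoptions(precision=1,suppress=True)
d,c=capture("side"),capture("scene")
# stop outer top edge (steel bar) in side; ledge rows as enlarged profile across the bar
hsv=cv2.cvtColor(d["image"],cv2.COLOR_RGB2HSV)
for u in(275,285,295,305,315,325):
    col=d["image"][160:235,u].astype(int); sat=col.max(1)-col.min(1)
    v=np.where(sat<28)[0]+160
    g=np.split(v,np.where(np.diff(v)>1)[0]+1); g=max(g,key=len)
    print(u,g[0],g[-1],"top@117",plane(d,[(u,g[0])],117)[0][:2],"bot@117",plane(d,[(u,g[-1])],117)[0][:2],"lightness",[int(x) for x in col[g[0]-160:g[-1]-159].mean(1)])
X=[(706-118,-208,117),(706-118,152,117),(706-112,-208,117),(706-90,-208,110),(706-80,-208,110),(706-118,-208,95)]
print(proj(d,X)); print(proj(c,X))
im=d["image"][:,:,::-1].copy();im=cv2.resize(im[150:250,250:370],(720,600),interpolation=2)
for p in proj(d,X): cv2.circle(im,(int((p[0]-250)*6+3),int((p[1]-150)*6+3)),3,(0,255,0),-1)
cv2.imwrite("pics/c5.png",im)
E
```

```text
275 191 203 top@117 [598.1 107.2] bot@117 [536.2  39.9] lightness [96, 125, 112, 78, 77, 64, 56, 57, 60, 58, 57, 54, 47]
285 196 217 top@117 [598.5  53.3] bot@117 [496.2 -53.2] lightness [90, 119, 114, 77, 72, 70, 59, 57, 59, 58, 59, 62, 55, 58, 78, 86, 87, 86, 84, 88, 85, 75]
295 201 223 top@117 [599.    1.8] bot@117 [ 494.2 -102.7] lightness [87, 117, 114, 80, 73, 70, 57, 60, 59, 62, 61, 64, 57, 57, 71, 85, 82, 82, 83, 84, 87, 82, 68]
305 160 176 top@117 [891.7 231.9] bot@117 [775.  120.4] lightness [59, 61, 62, 55, 41, 27, 38, 31, 34, 34, 35, 33, 17, 36, 65, 71, 61]
315 160 181 top@117 [924.3 202.4] bot@117 [771.5  62.4] lightness [68, 64, 67, 70, 60, 43, 30, 37, 47, 31, 5, 10, 17, 26, 16, 16, 21, 18, 18, 13, 18, 31]
325 160 182 top@117 [957.  172.8] bot@117 [794.1  29.8] lightness [39, 49, 56, 56, 40, 23, 11, 2, 11, 60, 125, 146, 137, 125, 104, 86, 77, 64, 30, 45, 50, 37, 33]
[[338.  225.2]
 [265.1 187.8]
 [339.2 224.5]
 [343.2 223.9]
 [345.1 222.8]
 [337.5 230.8]]
[[233.3 264.6]
 [329.6 201.9]
 [234.5 266.1]
 [239.3 272.8]
 [241.3 275.3]
 [234.1 268.6]]
```

View pics/c5.png

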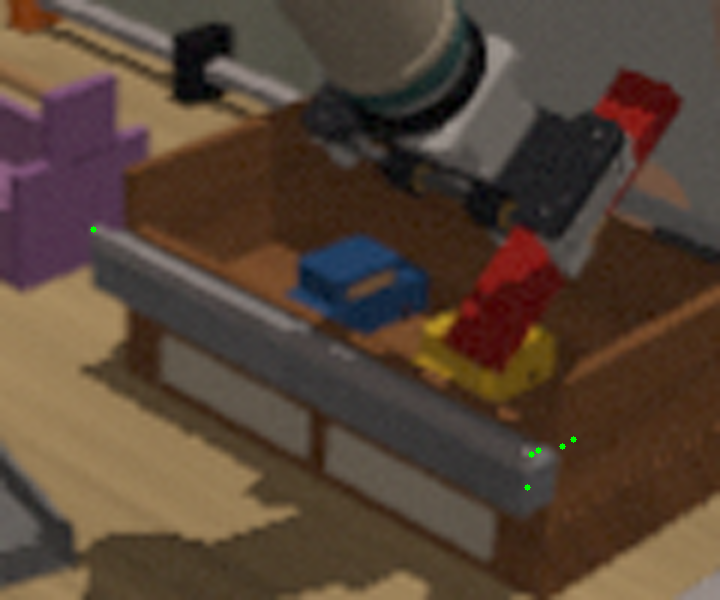

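>>> carry_out:
  increments:
    - [-0.5,0.65,0,0,0,0]
    - [-1.0,1.3,0,0,0,0]
    - [-1.5,1.9,0,0,0,0]
    - [-1.8,2.25,0,0,0,0]
    - [-2.0,2.55,0,0,0,0]
    - [-2.0,2.55,0,0,0,0]

```text
time_s: 9.38
position: [666.2, -152.7, 161.2]
eef_rot: [-1.503, -0.539, -0.544]
wrist_force: [-3.9, 0.0, -0.8]
opening: 0.378
```

```bash
python3 - <<'E'
from h import *
s=r.sense();print(s["time_s"],s["position"],s["q"].round(3),s["wrist_force"],s["moment"])
print(Ro.from_rotvec(s["eef_rot"]).as_matrix().round(3).tolist())
print(P((-95,105),40))
E
```

```text
9.3833 [ 666.17831036 -152.67270227  161.19534126] [-0.507  0.206  1.977  0.785  0.452 -2.704] [-3.94176823  0.03323708 -0.81960721] [ 0.07595019  0.7147733  -0.02648988]
[[0.77, 0.638, 0.003], [-0.003, -0.001, 1.0], [0.638, -0.77, 0.001]]
[-0.187, 0.289, -0.033, 0.001, -0.003, -0.006]
```

>>> carry_out:
  increments:
    - [-0.1,0,0,-0.016,0.019,0]
    - [-0.3,0,0,-0.032,0.038,0]
    - [-0.5,0,0,-0.032,0.038,0]
    - [-0.6,0,0,-0.032,0.038,0]
    - [-0.6,0,0,-0.032,0.038,0]

```text
time_s: 9.8
position: [661.8, -152.1, 157.6]
eef_rot: [-1.518, -0.504, -0.582]
wrist_force: [-4.0, 1.4, -1.1]
opening: 0.379
```

```bash
python3 - <<'E'
from h import *
s=r.sense();print(s["time_s"],s["position"],s["q"].round(3),s["wrist_force"],s["moment"])
print(P((-98,105),40))
d=capture("side");cv2.imwrite("pics/c6.png",cv2.resize(d["image"][120:240,250:390,::-1],(700,600),interpolation=2))
E
```

```text
9.8 [ 661.80172044 -152.11106065  157.62899722] [-0.486  0.199  1.998  0.759  0.402 -2.631] [-4.01646283  1.43785271 -1.05547829] [0.27614732 0.80255584 0.44860125]
[0.15, 0.105, -0.08, 0.032, -0.04, -0.006]
```

View pics/c6.png

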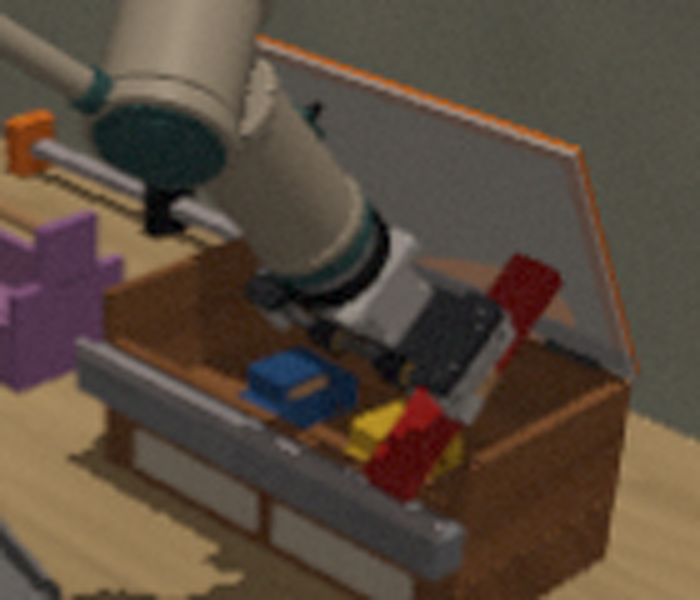

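The foot sits down behind the steel stop (crop (390,490)) and the flap leans on the tip. I release gently.

>>> carry_out:
  increments:
    - [0,0,0,0,0,0]
    - [0,0,0,0,0,0]
    - [0,0,0,0,0,0]
    - [0,0,0,0,0,0]
    - [0,0,0,0,0,0]
  claw: 0.45

```text
time_s: 10.27
position: [662.9, -153.6, 158.5]
eef_rot: [-1.52, -0.504, -0.585]
wrist_force: [-0.6, -0.9, 0.2]
opening: 0.555
```

>>> carry_out:
  increments:
    - [0,-1,0,0,0,0]
    - [0,-2.5,0,0,0,0]
    - [0,-5,0,0,0,0]
    - [0,-8,0,0,0,0]
    - [0,-11,0,0,0,0]
    - [0,-11,0,0,0,0]
    - [0,-11,0,0,0,0]
    - [0,-11,0,0,0,0]

```text
time_s: 10.93
position: [591.9, -149.2, 242.3]
eef_rot: [-1.52, -0.503, -0.584]
wrist_force: [0.2, -0.0, 0.2]
opening: 0.553
```

```bash
python3 - <<'E'
from h import *
np.set_printoptions(precision=1,suppress=True)
s=r.sense();print(s["time_s"],s["position"],s["q"].round(3),s["wrist_force"])
d,c=capture("side"),capture("scene")
a=d["image"][110:250,250:390,::-1];b=c["image"][160:320,190:350,::-1]
cv2.imwrite("pics/c7.png",np.hstack([cv2.resize(a,(400,400),interpolation=2),cv2.resize(b,(400,400),interpolation=2)]))
m=mask(d,(100,120,40),(125,255,255))
for q in blobs(m,40): print(cv2.boundingRect(q))
E
```

```text
10.9333 [ 591.9 -149.2  242.3] [-0.6  0.   2.   0.6  0.6 -2.5] [ 0.2 -0.   0.2]
(465, 279, 34, 67)
(411, 278, 22, 22)
(425, 251, 10, 9)
(299, 190, 22, 15)
(0, 134, 23, 73)
(6, 50, 59, 50)
```

View pics/c7.png

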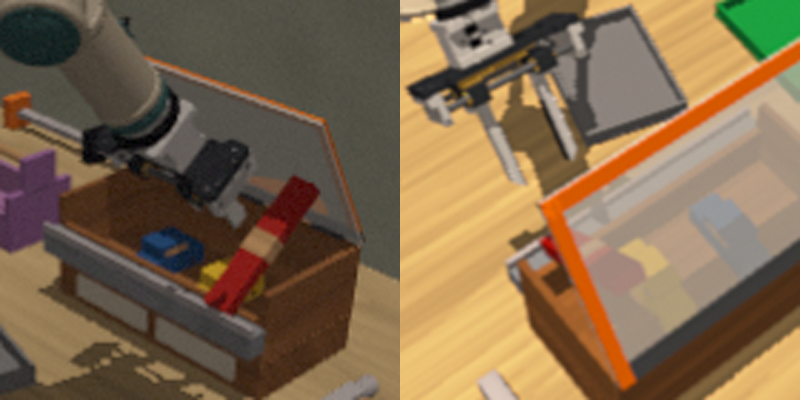

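The batten stands in the ledge and holds the flap by itself (side crop: foot (225,300), tip (305,190)). The robot is clear. That was picture 12, so the rest is by numbers. Now I move in front of the blue body and measure it from the wrist.

```bash
python3 - <<'E'
from h import *
print(inc((610,29,200),0,np.radians(35)))
E
```

```text
[-1.966, 3.724, 17.853, 0.031, -0.043, 0.08]
```

>>> carry_out:
  increments:
    - [-1.0,0,4,0.031,-0.043,0.08]
    - [-2.0,0.5,8,0.031,-0.043,0.08]
    - [-2.0,2,12,0.031,-0.043,0.08]
    - [-2.0,3.7,16,0.031,-0.043,0.08]
    - [-2.0,3.7,17.9,0.031,-0.043,0.08]
    - [-2.0,3.7,17.9,0.031,-0.043,0.08]
    - [-2.0,3.7,17.9,0.031,-0.043,0.08]
    - [-2.0,3.7,17.9,0.031,-0.043,0.08]
  claw: 0.2

```text
time_s: 11.7
position: [609.9, 28.9, 200.4]
eef_rot: [-1.518, -0.48, -0.479]
wrist_force: [0.2, 0.1, 0.1]
opening: 0.798
```

```bash
python3 - <<'E'
from h import *
np.set_printoptions(precision=1,suppress=True)
s=r.sense();print(s["time_s"],s["position"],s["q"].round(2),s["opening"])
w,d=capture("wrist"),capture("side")
save(w,"w8.png");save(d,"d8.png")
for n,c in(("w",w),("d",d)):
    hsv=cv2.cvtColor(c["image"],cv2.COLOR_RGB2HSV)
    m=mask(c,(98,110,30),(128,255,255))
    for b in blobs(m,60):
        q=cv2.approxPolyDP(cv2.convexHull(b),2.5,True).reshape(-1,2)
        print(n,cv2.boundingRect(b),cv2.contourArea(b),q.tolist())
        if n=="w" or 290<q[:,0].mean()<330:
            for z in(105,85,55): print(z,plane(c,q,z)[:,:2].tolist() if 0 else np.round(plane(c,q,z)[:,:2]).astype(int).tolist())
            mm=cv2.inRange(c["image"],(0,0,0),(255,255,255))*0
# expected outline of a car at (692,29) for comparison
def car(x,y,yaw,z0=55):
    R=np.array([[np.cos(yaw),-np.sin(yaw)],[np.sin(yaw),np.cos(yaw)]])
    return [np.r_[R@np.array([a,b])+[x,y],z] for a,b,z in [(i*55,j*20,k) for i in(-1,1) for j in(-1,1) for k in(z0,z0+30)]+[(i*28,j*20,z0+50) for i in(-1,1) for j in(-1,1)]]
for n,c in(("w",w),("d",d)): print(n,proj(c,car(692,29,-.05)).round(0).astype(int).tolist())
E
```

```text
11.7 [609.9  28.9 200.4] [-0.1  0.1  2.   0.1  0.5 -1.8] 0.7982192710838298
w (260, 166, 46, 66) 2579.5 [[305, 166], [298, 229], [261, 229], [262, 166]]
105 [[630, 45], [718, 43], [718, 6], [630, 11]]
85 [[650, 47], [747, 44], [747, 4], [650, 9]]
55 [[680, 50], [790, 47], [791, 0], [680, 7]]
d (465, 279, 34, 67) 659.0 [[498, 279], [480, 339], [473, 345], [465, 336], [474, 305]]
d (411, 278, 22, 22) 256.0 [[432, 284], [427, 298], [411, 294], [413, 278]]
d (425, 251, 10, 9) 63.0 [[434, 253], [432, 259], [425, 258], [426, 251]]
d (299, 190, 22, 15) 200.0 [[320, 195], [320, 200], [312, 204], [299, 199], [300, 193], [308, 190]]
105 [[716, -14], [687, -40], [644, -41], [636, 17], [672, 48], [712, 44]]
85 [[745, 10], [715, -17], [670, -17], [662, 42], [699, 73], [741, 70]]
55 [[787, 46], [756, 18], [710, 18], [701, 80], [740, 112], [783, 108]]
d (0, 134, 23, 73) 841.0 [[0, 134], [22, 198], [0, 206]]
d (6, 50, 59, 50) 1340.0 [[62, 55], [64, 66], [33, 98], [26, 99], [15, 91], [7, 56], [45, 50]]
w [[265, 131], [264, 154], [310, 133], [311, 156], [264, 207], [263, 228], [299, 208], [300, 230], [263, 193], [309, 194], [263, 230], [303, 231]]
d [[300, 211], [300, 204], [293, 207], [293, 200], [320, 202], [321, 195], [313, 198], [314, 191], [305, 197], [298, 193], [316, 193], [309, 189]]
```

Wrist and side agree on the blue body: far end x≈747, sides y 4–44 at z 85 (40 wide, as given), and the near end is hidden by the front wall. That puts the centre at about (692,26), yaw -0.04. I go in along the fingers.

```bash
python3 - <<'E'
from h import *
print(inc((707,26,67),-0.04,np.radians(35)))
E
```

```text
[0.215, 16.551, -0.143, -0.021, 0.032, 0.002]
```

>>> carry_out:
  increments:
    - [0.1,3.5,-0.1,-0.021,0.032,0]
    - [0.2,7,-0.1,-0.021,0.032,0]
    - [0.2,10,-0.1,-0.021,0.032,0]
    - [0.2,13,-0.1,-0.021,0.032,0]
    - [0.2,15,-0.1,-0.021,0.032,0]
    - [0.2,16.5,-0.1,-0.021,0.032,0]
    - [0.2,16.5,-0.1,-0.021,0.032,0]
    - [0.2,16.5,-0.1,-0.021,0.032,0]

```text
time_s: 12.47
position: [706.3, 26.2, 66.7]
eef_rot: [-1.529, -0.449, -0.511]
wrist_force: [0.3, -0.2, -0.4]
opening: 0.799
```

>>> carry_out:
  increments:
    - [0,0,0,0,0,0]
    - [0,0,0,0,0,0]
    - [0,0,0,0,0,0]
    - [0,0,0,0,0,0]
    - [0,0,0,0,0,0]
    - [0,0,0,0,0,0]
    - [0,0,0,0,0,0]
    - [0,0,0,0,0,0]
  claw: 1
  newtons: 40

```text
time_s: 13.13
position: [706.7, 28.0, 68.4]
eef_rot: [-1.528, -0.453, -0.511]
wrist_force: [-3.7, -0.9, 6.1]
opening: 0.425
```

```bash
python3 - <<'E'
from h import *
s=r.sense();p=s["position"];print(s["time_s"],p,s["q"].round(2),s["opening"]*94,s["wrist_force"])
for P_ in((p[0]-15,p[1],p[2]+35),(p[0]-30,p[1],p[2]+78),(p[0]-180,p[1],p[2]+85)): print(inc(P_,-0.04,np.radians(35)))
E
```

```text
13.1333 [706.69527962  27.96646697  68.41557652] [-0.07  0.36  1.99  0.1   0.18 -1.69] 39.91080001108664 [-3.67006132 -0.88807643  6.1160167 ]
[0.794, -3.724, -0.058, -0.001, 0.001, 0.004]
[2.049, -8.101, -0.115, -0.001, 0.001, 0.004]
[-9.792, -17.317, -0.691, -0.001, 0.001, 0.004]
```

>>> carry_out:
  increments:
    - [0.4,-1.8,0,0,0,0]
    - [0.8,-3.7,0,0,0,0]
    - [1.4,-6.0,-0.1,0,0,0]
    - [2.0,-8.1,-0.1,0,0,0]
    - [2.0,-8.3,-0.1,0,0,0]
    - [0,-10,-0.2,0,0,0]
    - [-2,-11.4,-0.3,0,0,0]
    - [-4,-13,-0.4,0,0,0]

```text
time_s: 13.8
position: [596.8, 28.4, 148.6]
eef_rot: [-1.529, -0.449, -0.507]
wrist_force: [-0.3, 0.9, -0.7]
opening: 0.424
```

```bash
python3 - <<'E'
from h import *
np.set_printoptions(precision=1,suppress=True)
s=r.sense();p=s["position"];print(s["time_s"],p,s["q"].round(2),s["opening"]*94,s["wrist_force"])
d=capture("side")
for b in blobs(mask(d,(98,110,30),(128,255,255)),60): print(cv2.boundingRect(b))
for P_ in((560,40,155),(510,40,165),): print(inc(P_,-0.04,np.radians(35)))
E
```

```text
13.8 [596.8  28.4 148.6] [-0.1  0.1  2.1  0.1  0.3 -1.7] 39.866972756364795 [-0.3  0.9 -0.7]
(465, 279, 34, 67)
(411, 278, 22, 22)
(425, 251, 10, 9)
(273, 185, 18, 16)
(0, 134, 23, 73)
(6, 50, 59, 50)
[-2.056, -2.451, 0.975, -0.002, 0.002, -0.009]
[-5.607, -6.106, 0.788, -0.002, 0.002, -0.009]
```

The blue body is out (bottom near z 135, held at 39.9 mm). A forward tilt low over the tray would run q5 to its limit, so I turn the tool clockwise on the way (yaw about -0.95), which keeps the body level and the wrist in range.

```bash
cat >> h.py <<'E'
def Ptray(C,zb,yaw):
    c,s=np.cos(yaw),np.sin(yaw);return inc((C[0]+14.7*c-1.5*s,C[1]+14.7*s+1.5*c,zb+13.3),yaw,np.radians(35))
E
python3 - <<'E'
from h import *
print(inc((545,70,165),-0.4,np.radians(35)));print(inc((510,180,165),-0.95,np.radians(35)))
E
```

```text
[-2.819, -4.186, 3.917, -0.207, 0.297, -0.009]
[-6.047, -6.394, 14.778, -0.521, 0.749, -0.008]
```

>>> carry_out:
  increments:
    - [-1.4,-2.1,1.9,-0.1,0.15,0]
    - [-2.8,-4.2,3.9,-0.207,0.297,0]
    - [-3.9,-5.0,7.5,-0.31,0.45,0]
    - [-5.0,-5.7,11,-0.42,0.6,0]
    - [-6.0,-6.4,14.8,-0.521,0.749,0]
    - [-6.0,-6.4,14.8,-0.521,0.749,0]
    - [-6.0,-6.4,14.8,-0.521,0.749,0]
    - [-6.0,-6.4,14.8,-0.521,0.749,0]

```text
time_s: 14.52
position: [523.1, 163.5, 162.4]
eef_rot: [-1.629, -0.078, -0.796]
wrist_force: [1.2, -0.2, -1.2]
opening: 0.423
```

```bash
python3 - <<'E'
from h import *
s=r.sense();print(s["time_s"],s["position"],s["q"].round(2),s["opening"]*94,s["wrist_force"])
print(inc((510,180,165),-0.95,np.radians(35)));print(Ptray((470,357),110,-0.95))
E
```

```text
14.5167 [523.05500327 163.50177382 162.39298328] [ 0.49  0.14  1.97 -0.65  0.8  -0.22] 39.783516118112864 [ 1.18141621 -0.22234295 -1.16092282]
[-1.476, -1.234, 0.891, -0.267, 0.407, -0.05]
[-12.253, -3.099, 14.388, -0.267, 0.407, -0.05]
```

>>> carry_out:
  increments:
    - [-3.0,-0.8,3.6,-0.067,0.1,-0.012]
    - [-6.1,-1.5,7.2,-0.133,0.2,-0.025]
    - [-9.2,-2.3,10.8,-0.2,0.3,-0.037]
    - [-12.3,-3.1,14.4,-0.267,0.407,-0.05]
    - [-12.3,-3.1,14.4,-0.267,0.407,-0.05]
    - [-12.3,-3.1,14.4,-0.267,0.407,-0.05]
    - [-12.3,-3.1,14.4,-0.267,0.407,-0.05]
    - [-12.3,-3.1,14.4,-0.267,0.407,-0.05]

```text
time_s: 15.18
position: [479.6, 345.9, 123.4]
eef_rot: [-1.684, 0.282, -1.198]
wrist_force: [0.5, -0.7, -0.5]
opening: 0.425
```

```bash
python3 - <<'E'
from h import *
np.set_printoptions(precision=1,suppress=True)
s=r.sense();print(s["time_s"],s["position"],s["q"].round(2),s["opening"]*94,s["wrist_force"])
w,d,c=capture("wrist"),capture("side"),capture("scene")
for n,k in(("w",w),("d",d),("s",c)):
    for b in blobs(mask(k,(50,110,30),(78,255,255)),150):
        q=cv2.approxPolyDP(cv2.convexHull(b),4,True).reshape(-1,2)
        print(n,q.tolist(),"@28",plane(k,q,28)[:,:2].astype(int).tolist(),"@0",plane(k,q,0)[:,:2].astype(int).tolist())
# predicted tray outline at (470,357), yaw -.07
def tr(x,y,t,z): return [(x+a*np.cos(t)-b*np.sin(t),y+a*np.sin(t)+b*np.cos(t),z) for a,b in((-100,-75),(100,-75),(100,75),(-100,75))]
for n,k in(("d",d),("s",c),("w",w)): print(n,proj(k,tr(470,357,-.07,28)).round(0).tolist(),proj(k,tr(470,357,-.07,0)).round(0).tolist())
print(Ptray((470,357),7,-0.95))
E
```

```text
15.1833 [479.6 345.9 123.4] [ 0.9  0.5  1.6 -0.6  1.3  0.5] 39.94545753680619 [ 0.5 -0.7 -0.5]
w [[450, 141], [331, 214], [237, 187], [112, 117], [180, 0], [330, 0], [419, 94]] @28 [[576, 423], [564, 303], [474, 285], [366, 297], [375, 396], [439, 442], [524, 434]] @0 [[604, 414], [591, 277], [488, 256], [364, 270], [374, 383], [448, 436], [545, 426]]
d [[239, 198], [238, 204], [200, 218], [180, 200], [220, 186]] @28 [[562, 285], [528, 249], [357, 263], [375, 436], [568, 426]] @0 [[592, 326], [557, 289], [380, 303], [399, 482], [599, 472]]
s [[381, 180], [369, 189], [333, 183], [317, 161], [341, 150], [358, 156]] @28 [[578, 414], [581, 351], [483, 271], [368, 298], [381, 406], [443, 434]] @0 [[564, 436], [567, 371], [467, 290], [348, 317], [361, 428], [425, 457]]
s [[151, 3], [200, 0], [211, 9], [195, 60], [182, 65], [156, 25]] @28 [[-1149, 390], [-995, 620], [-862, 610], [-483, 287], [-486, 219], [-903, 297]] @0 [[-1207, 412], [-1049, 647], [-913, 638], [-524, 306], [-527, 237], [-955, 317]]
d [[198.0, 215.0], [241.0, 199.0], [221.0, 186.0], [180.0, 200.0]] [[199.0, 221.0], [241.0, 205.0], [222.0, 191.0], [181.0, 206.0]]
s [[314.0, 162.0], [350.0, 196.0], [382.0, 178.0], [346.0, 145.0]] [[314.0, 167.0], [349.0, 202.0], [381.0, 183.0], [345.0, 151.0]]
w [[107.0, 124.0], [311.0, 228.0], [451.0, 139.0], [219.0, -78.0]] [[119.0, 101.0], [310.0, 206.0], [440.0, 116.0], [226.0, -90.0]]
[-6.125, 8.516, 0.005, -0.004, 0.002, 0.0]
```

The outline predicted for a tray centred at (470,357) matches the green edges within 1–3 px in all three views. Lowering.

>>> carry_out:
  increments:
    - [-1.8,2.5,0,0,0,0]
    - [-3.6,5.0,0,0,0,0]
    - [-5.0,7.0,0,0,0,0]
    - [-5.7,7.9,0,0,0,0]
    - [-6.0,8.35,0,0,0,0]
    - [-6.1,8.5,0,0,0,0]
    - [-6.1,8.5,0,0,0,0]
    - [-6.1,8.5,0,0,0,0]

```text
time_s: 16.0
position: [480.8, 348.0, 21.7]
eef_rot: [-1.677, 0.283, -1.201]
wrist_force: [0.1, 0.1, -0.5]
opening: 0.426
```

```bash
python3 - <<'E'
from h import *
s=r.sense();print(s["time_s"],s["position"],s["q"].round(2),s["wrist_force"],s["moment"]);print(Ptray((470,357),7,-0.95))
E
```

```text
16.0 [480.78142647 348.02218626  21.68002684] [ 0.88  0.59  1.69 -0.66  1.13  0.63] [ 0.13803732  0.11200873 -0.51712596] [0.31075309 0.1833637  0.08025927]
[0.013, 0.176, -0.206, -0.008, 0.001, -0.001]
```

>>> carry_out:
  increments:
    - [-0.06,0.08,0,0,0,0]
    - [-0.11,0.16,0,0,0,0]
    - [-0.17,0.25,0,0,0,0]
    - [-0.17,0.25,0,0,0,0]
    - [-0.17,0.25,0,0,0,0]

```text
time_s: 16.42
position: [481.1, 348.0, 20.9]
eef_rot: [-1.677, 0.281, -1.203]
wrist_force: [-2.9, -0.6, 11.3]
opening: 0.42
```

Contact with the tray floor (11 N). Release, then back out.

>>> carry_out:
  increments:
    - [0.06,-0.08,0,0,0,0]
    - [0.06,-0.08,0,0,0,0]
    - [0.06,-0.08,0,0,0,0]
    - [0.06,-0.08,0,0,0,0]
    - [0.06,-0.08,0,0,0,0]
    - [0.06,-0.08,0,0,0,0]
  claw: 0.35

```text
time_s: 16.92
position: [479.9, 347.5, 18.0]
eef_rot: [-1.681, 0.283, -1.199]
wrist_force: [-0.6, -0.2, -0.8]
opening: 0.651
```

>>> carry_out:
  increments:
    - [0,-1.5,0,0,0,0]
    - [0,-3.5,0,0,0,0]
    - [0,-6.5,0,0,0,0]
    - [0,-10,0,0,0,0]
    - [0,-13,0,0,0,0]
    - [0,-14,0,0,0,0]
    - [0,-14,0,0,0,0]

```text
time_s: 17.5
position: [432.8, 414.7, 134.8]
eef_rot: [-1.675, 0.282, -1.199]
wrist_force: [0.1, -0.0, -0.7]
opening: 0.65
```

```bash
python3 - <<'E'
from h import *
np.set_printoptions(precision=1,suppress=True)
s=r.sense();print(s["time_s"],s["position"],s["q"].round(2),s["opening"],s["wrist_force"])
w,d,c=capture("wrist"),capture("side"),capture("scene")
def car(x,y,yaw,z0):
    R=np.array([[np.cos(yaw),-np.sin(yaw)],[np.sin(yaw),np.cos(yaw)]])
    return [np.r_[R@np.array([a,b])+[x,y],z] for a,b,z in [(i*55,j*20,k) for i in(-1,1) for j in(-1,1) for k in(z0,z0+30)]+[(i*28,j*20,z0+50) for i in(-1,1) for j in(-1,1)]]
for n,k in(("w",w),("d",d),("s",c)):
    for b in blobs(mask(k,(98,100,25),(128,255,255)),60):
        x,y,a,e=cv2.boundingRect(b)
        print(n,"blue",(x,y,x+a,y+e),plane(k,[(x+a/2,y+e/2)],31)[0][:2])
    q=proj(k,car(470,357,-.95,6));print(n,"pred",q.min(0),q.max(0))
# batten and flap now: red blobs in side, and orange rim
m=mask(d,(0,150,50),(6,255,255))|mask(d,(174,150,50),(180,255,255))
for b in blobs(m,40): print("red",cv2.boundingRect(b))
def F(k,y): return (708-18-15,0,0)
A=np.array([708-99,105.]);u=np.array([np.cos(a40),np.sin(a40)]);v=np.array([-u[1],u[0]])
pts=[(*[ (A+190*i*u+20*j*v)[0]],-153+18*t,(A+190*i*u+20*j*v)[1]) for i in(0,1) for j in(0,1) for t in(-1,1)]
q=proj(d,pts);print("red pred",q.min(0),q.max(0))
for n,k,bx in(("d",d,(255,100,385,200)),("s",c,(200,130,400,320))):
    o=mask(k,(5,150,90),(18,255,255))[bx[1]:bx[3],bx[0]:bx[2]]
    bs=[b+[bx[0],bx[1]] for b in blobs(o,40)]
    for b in bs: print("rim",n,cv2.boundingRect(b))
    for th in(0.95,1.0,1.05,1.1): print(n,th,proj(k,[(798-225*np.cos(th),y,150+225*np.sin(th)) for y in(-208,152)]).round(0).tolist())
save(d,"fin_side.png")
E
```

```text
17.5 [432.8 414.7 134.8] [ 1.   0.5  1.5 -0.6  1.4  0.6] 0.6499312612549877 [ 0.1 -0.  -0.7]
w blue (259, 141, 307, 240) [468.2 366.3]
w pred [252.8 131.5] [304.  236.5]
d blue (465, 279, 499, 346) [ 644.2 -697.3]
d blue (411, 278, 433, 300) [ 609.2 -524.5]
d blue (425, 251, 435, 260) [ 777.9 -456.7]
d blue (198, 191, 226, 206) [475.5 353. ]
d blue (0, 134, 23, 207) [ -82.7 1257.5]
d blue (6, 53, 38, 100) [ 522.7 3644.7]
d pred [195.7 190.3] [225.1 207.7]
s blue (10, 355, 100, 420) [ 559.5 -760.2]
s blue (132, 339, 152, 358) [ 604.3 -527.2]
s blue (120, 322, 132, 334) [ 524.6 -535.9]
s blue (342, 159, 356, 179) [472.  360.2]
s pred [338.8 156.5] [356.3 186. ]
red (377, 326, 30, 26)
red (321, 197, 23, 23)
red (340, 172, 22, 23)
red pred [323.  169.9] [363.2 221.6]
d 0.95 [[359.0, 158.0], [281.0, 129.0]]
d 1.0 [[361.0, 155.0], [282.0, 127.0]]
d 1.05 [[364.0, 153.0], [284.0, 125.0]]
d 1.1 [[366.0, 150.0], [286.0, 123.0]]
rim s (237, 169, 145, 151)
s 0.95 [[243.0, 240.0], [357.0, 168.0]]
s 1.0 [[246.0, 241.0], [360.0, 169.0]]
s 1.05 [[248.0, 243.0], [363.0, 169.0]]
s 1.1 [[250.0, 244.0], [366.0, 170.0]]
```

The blue body's outline fits a car lying flat on the tray floor within a few pixels in all three views. The batten sits at its predicted place, and the flap is near 1.05 rad. The robot is clear, so I hand in.

```bash
python3 -c "
from workcell import r,order
print(abs(r.sense()['qd']).max()); print(order.finish_job())"
```

```text
0.009503185426134804
the job is handed in; nothing more can be done
None
```

I stood the red batten in the right end of the front ledge, where it holds the flap open by itself. I then took the blue car body out under the flap, set it in the green tray, backed the arm clear and handed in at about 17.7 s; no verdict was reported.

**Last checks:**
- **Blue body:** it sits at about (472, 358), some 2 mm from the measured tray centre. Its outlines in all three views fit a body lying flat on the tray floor, apart from up to about 10 px in the wrist and scene views.
- **Batten:** after the car was set down, its red outline in the side view was within about 2 px of the predicted leaning pose.
- **Flap:** it measured about 1.05 rad in the pictures taken just after I let go of the batten. I could not measure it again at the end because the rim search in the side view found nothing. The scene view still showed the rim up.
- **Yellow body and bystanders:** the yellow body was in the bin in the last picture viewed. I did not measure it or the bystanders again at the end.

**What went wrong on the way:**
- On the first grasp the arm lifted before the slow fingers had closed, so I had to grip again.
- Tilting the batten early ran joint 6 to its limit, so I backed off and took a gentler path. While lowering the batten I read joint 6 at -2.704 against a stated limit of -2.7, then turned the tool slightly to come away from it.

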